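# Find the marked calibration tile

### The arm

A 6-joint arm with a two-finger parallel gripper is mounted at the origin on a cart in front of the work surface, level with it; the furniture and walls round the work are solid. World frame = base frame: x ahead of the robot, y to its left, z up, the work surface at z = 0. Lengths are in m, angles in rad, forces in N, time in s.
With the tool pointing down it reaches from about 0.3 to 0.775 m from the base axis. Payload 14.6 kg.
Tool frame: the origin (TCP) lies between the finger pads; the fingertips stand 19 mm ahead of it and the grasp point (between the pads) is the TCP (ctrl.finger_overhang is the distance from the TCP to the fingertips, in m); z points along the fingers, y is the direction in which the jaws open and shut (so a half turn about z gives the same grasp; the last joint's range is limited). The gripper opens to 94 mm and grips with 3 to 60 N. Pads are 16 mm wide; open, the fingers measure 119 mm over their backs; the gripper's body (75 mm by 177 mm) begins 78 mm behind the grasp point.
Start: joints at [-1.382, 0.3, 1.521, -0, 1.321, -0.067], TCP at [0.139, -0.532, 0.198] pointing down, gripper open.
Joint ranges: [-3.03, 3.03], [-0.79, 2.21], [0.23, 2.52], [-1.04, 4.18], [0, 3.07], [-2.55, 2.55]. Speed limits (rad/s): [2.22, 2.22, 2.57, 3.14, 3.14, 3.14].

### API

Orientations are given as [roll, pitch, yaw] about the fixed x, y, z axes, in that order (R = Rz(yaw) Ry(pitch) Rx(roll)).
In Python, from station import ctrl gives the robot as it stands.
- The arm moves only by the tool send_rows, never from a script. Its argument "series" is a list of rows, each a list of 7 numbers: the turn, a rotation vector about the tool's x, y, z in degrees, then the shift along the tool's x, y, z in m, then the gripper's target within -1 to 1 (fully open at 1, half-way at 0, shut at -1). A call has 1 to 8 rows; each row is the pose to reach, as a shift and turn from the pose commanded when the call began, along the tool's axes at that moment; what a row does not reach only later rows make up. A row lasts 1/10 s, in which the tool goes at most 50 mm and 8.59 degrees, less where a joint would pass 70% of its speed; a pose out of reach is approached as far as the arm can. A call with a gripper value outside its range is refused whole. The fingers move at their own pace and stop on an object; "force" is the grip in N (left out, the last holds). Time passes only in rows, so rows that repeat a pose let the fingers close. It gives the time, the measured TCP pose, the force and the opening at its end, in the units of the state.
- ctrl.get_obs(): the state, without advancing time (a new reading comes with each control period).
- ctrl.camera(name): name is "side" or "top" or "wrist"; returns a dict with "pixels" (400x640x3 uint8, red, green, blue), "z_map" (400x640 float32, m along the optical axis (not along the pixel's ray), 0 where there is no reading), "fov_y" (degrees; the focal length in pixels is half the picture's height over the tangent of half this angle, whatever the lens; pixels are square), "cx", "cy" (the principal point, pixels), "k1" (the pictures are not rectified: a ray, as slopes to the right and down, at radius r is drawn at 1 + k1 r^2 times it, then the intrinsics apply), "R" (3x3) and "t" (3): a world point X has camera coordinates R X + t. Camera axes: x right, y down, z forward; pixel columns grow to the right and rows downward; lengths in m; the calibration is good to about 2 mm. A picture is of the moment at which its call begins.
- ctrl.hand_in(): hands the job in, once; it reports no verdict.
The state is a dict: "time_s": time; "qpos": joint angles; "joint_vel": joint speeds; "tau": joint torques, N m; "ee_pos": TCP position; "eef_rot": TCP orientation; "force": force on the tool from outside, world axes, zero at the start; "moment": the same for the moment, N m; "grip_width": finger opening in m.
Only numpy, scipy, OpenCV 4.12 (cv2) and the standard library are available. Lean on these libraries where they do the work, as an engineer would, in place of code of your own. Each camera call takes 0.05 s, during which the arm holds its last target.

### The job

One of the three white calibration tiles leaning in the blue stands is out of date and has a red spot on its hidden underside. Turn the tiles over, keeping the same edge down, to find it and stand the spotted one in the empty red stand with its spot showing; leave the other two leaning in their own blue stands, turned over so that their grey backs show. Do not disturb the other things on the bench.

Things in the scene. Friction and masses are not known exactly. Their poses are not given: they have to be found in the camera images.
- tile_marked: Tile with a red spot, 34 mm across, low on its back (centre 30 mm above the bottom edge; hidden at first). 90 wide (x), 8 thick (y), 110 tall (z) mm, about 0.12 kg; origin: middle of the bottom edge; z up to its top edge, y out of its grey BACK, -y out of its white front. Starts in stand_1, leaning 30 deg from vertical on a wall, back underneath; its upper 48 mm project beyond the wall.
- tile_plain_a: Look-alike tile with no spot on its back. 90 wide (x), 8 thick (y), 110 tall (z) mm, about 0.12 kg; origin: middle of the bottom edge; z up to its top edge, y out of its grey BACK, -y out of its white front. Starts in stand_2 leaning 30 deg from vertical, back underneath (y points down); ends there back up.
- tile_plain_b: Look-alike tile with no spot on its back. 90 wide (x), 8 thick (y), 110 tall (z) mm, about 0.12 kg; origin: middle of the bottom edge; z up to its top edge, y out of its grey BACK, -y out of its white front. Starts in stand_3 leaning 30 deg from vertical, back underneath (y points down); ends there back up.
- stand_1: Fixed blue V stand, base 130 (x) x 100 (y) mm; origin: middle of its underside, z up. Trough along x: floor at z = 8 mm, 5 mm wide; 62 mm long walls lean outward 30 deg to +y and -y, tops at z = 62. Stops 9 mm high at x = -61 and 61 mm. A tile on either wall has its origin within 2 mm of y = 0, at z = 10 mm. Stands swap places between starts.
- stand_2: Same shape and frame as stand_1. Blue, holds tile_plain_a; turned about half round, so its tile leans the opposite way.
- stand_3: Same shape and frame as stand_1. Blue, holds tile_plain_b.
- red_stand: Same shape and frame as stand_1. Red, empty at the start; for the spotted tile.
- reagent_blue: Bystander: small brown bottle with a blue cap, 30 mm diameter, 55 mm tall. Origin: centre of its underside.
- jar: Bystander: capped jar with a white lid, 48 mm diameter, 62 mm tall. Origin: centre of its underside.
- timer: Bystander: small white bench timer with three buttons, 58 x 66 x 19 mm. Origin: centre of its underside.
- dish: Bystander: closed petri dish with pink filling, 90 mm diameter, 15 mm tall. Origin: centre of its underside.
- stopper: Bystander: dark red rubber stopper, 23 mm diameter, 22 mm tall. Origin: centre of its underside.
Things that resemble listed ones, but are neither listed nor needed, are in the scene too. Leave any turquoise look-alike of the tile_plain_a alone.

How it is judged:
At the end, for the whole second after the job is handed in: Spotted tile in the red stand, plain tiles in their own stands, at rest: bottom-edge middle within 35 mm of the stand centre along the trough, 20 mm across, under 25 mm above the stand underside; within 54 deg of upright; back facing up (under 69 deg from straight up) (x of tile_marked in the frame of red_stand between -0.035 and 0.035 m and y of tile_marked in the frame of red_stand between -0.02 and 0.02 m and z of tile_marked in the frame of red_stand between 0 and 0.025 m and angle between each of tile_marked, tile_plain_a, tile_plain_b's own y axis and vertical below 1.2 rad and angle between each of tile_marked, tile_plain_a, tile_plain_b's own z axis and vertical below 0.95 rad and linear speed of each of tile_marked, tile_plain_a, tile_plain_b below 0.02 m/s and x of tile_plain_a in the frame of stand_2 between -0.035 and 0.035 m and y of tile_plain_a in the frame of stand_2 between -0.02 and 0.02 m and z of tile_plain_a in the frame of stand_2 between 0 and 0.025 m and x of tile_plain_b in the frame of stand_3 between -0.035 and 0.035 m and y of tile_plain_b in the frame of stand_3 between -0.02 and 0.02 m and z of tile_plain_b in the frame of stand_3 between 0 and 0.025 m); the robot touches nothing.
It fails at once if a bystander is moved more than 30 mm (distance of any of reagent_blue, jar, timer, dish, stopper from where it was at the start of the episode above 0.03 m).
It also fails if it takes over 72 s, if anything falls off the work surface, if the arm or the gripper's body presses on something with over 40 N, if the wrist force passes 120 N, or if a joint passes its speed limit or range.

## Working session

There is one attempt and no reset: what is moved stays moved. The work goes in short steps, Python scripts to look and compute and a tool call to move; the robot and the scene stay as the last step left them, time stands still between calls to the robot, and variables do not carry over. Pictures are saved under pics/ and viewed, and the job is handed in when it is done.

Besides the shell and the picture viewer there is one more tool, called after "Emit:" as name(argument=value, ...), one argument or row to a line, values as JSON. send_rows: Moves the arm, as the interface text tells. Its arguments: {"type":"object","properties":{"series":{"type":"array"},"force":{"type":"number"}},"required":["series"]}

```bash
ls; mkdir -p pics
cat > h.py <<'E'
import numpy as np,cv2
from station import ctrl
def snap(n,name):
    c=ctrl.camera(n); cv2.imwrite('pics/%s.png'%name,c['pixels'][:,:,::-1]); np.savez('pics/%s.npz'%name,**c); return c
E
python3 - <<'E'
from h import *
for n in ['side','top','wrist']:
    c=snap(n,n+'0'); print(n,c['fov_y'],c['cx'],c['cy'],c['k1'],np.round(c['R'],3).tolist(),np.round(c['t'],3))
o=ctrl.get_obs(); print(o)
E
```

```text
pics
side 56.17518726888189 319.38972993726804 197.87295569333514 -0.056514008196944666 [[0.995, -0.096, -0.02], [-0.075, -0.61, -0.789], [0.064, 0.787, -0.614]] [-0.583  0.064  0.993]
top 57.81196290766333 319.94102722459075 197.40592806380556 -0.01859965240740113 [[-0.026, -1.0, 0.011], [-0.996, 0.025, -0.082], [0.082, -0.013, -0.997]] [-0.002  0.597  1.176]
wrist 58.82735939991705 318.70350510805866 194.83186084236056 -0.012878375694988746 [[0.254, -0.967, -0.002], [-0.938, -0.247, 0.245], [-0.237, -0.061, -0.97]] [-0.549 -0.025  0.39 ]
{'time_s': 0.15, 'qpos': array([-1.38160313e+00,  3.00326595e-01,  1.52137043e+00,  1.56526390e-05,
        1.32068142e+00, -6.66411933e-02]), 'joint_vel': array([-0.00150188, -0.00100952, -0.00260453, -0.00055052,  0.00067877,
       -0.00119057]), 'tau': array([ 1.62796008e-03, -5.31960690e+01, -3.52822530e+01,  7.08294008e-02,
        2.35950138e-02, -5.49380513e-05]), 'ee_pos': array([ 0.13912572, -0.53193391,  0.19725471]), 'eef_rot': array([-3.14080962e+00, -6.74559036e-05,  2.55830480e-01]), 'force': array([-0.63965834, -1.14324605,  0.66482312]), 'moment': array([-0.00967926, -0.02408952, -0.02436822]), 'grip_width': 0.09389868350971133}
```

View pics/top0.png

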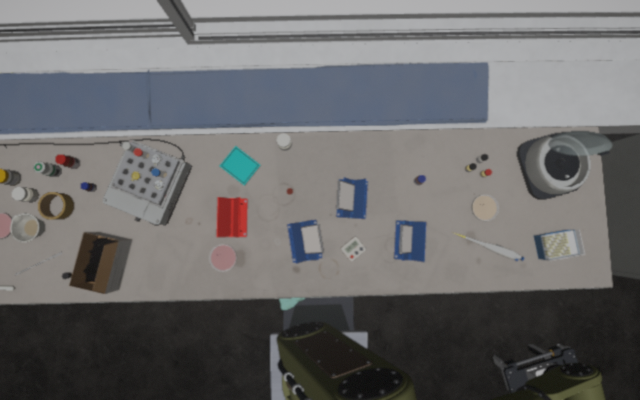

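View pics/side0.png

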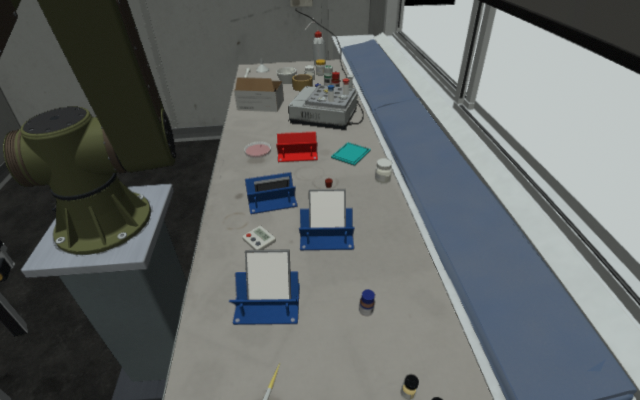

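View pics/wrist0.png

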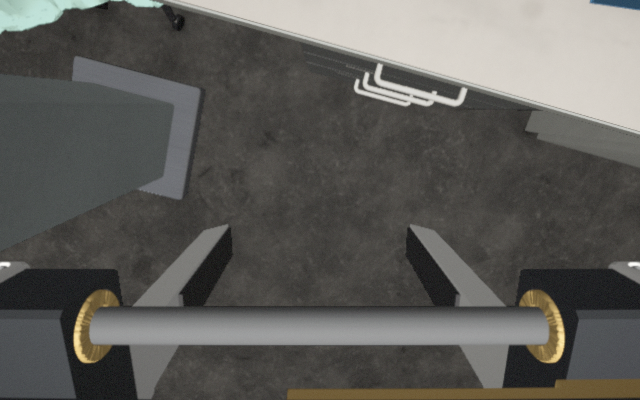

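Top view: blue stands at about (352,197), (305,242) and (410,240), and the red stand at (232,217). The turquoise look-alike lies flat at (240,165). The tile at (311,238) leans right; the other two lean left. Next I'll get coarse metric positions.

```bash
cat >> h.py <<'E'
def load(name): 
    d=np.load('pics/%s.npz'%name); return {k:d[k] for k in d.files}
def K(c):
    f=200/np.tan(np.radians(float(c['fov_y']))/2); return f,float(c['cx']),float(c['cy'])
def und(c,uv):
    f,cx,cy=K(c); uv=np.atleast_2d(np.asarray(uv,float))
    d=(uv-[cx,cy])/f; x=d.copy()
    for _ in range(20): x=d/(1+float(c['k1'])*(x**2).sum(1,keepdims=True))
    return x
def ray(c,uv):
    x=und(c,uv); r=np.c_[x,np.ones(len(x))]@c['R']; o=-c['R'].T@c['t']; return o,r
def plane(c,uv,z):
    o,r=ray(c,uv); return o+r*((z-o[2])/r[:,2])[:,None]
def depthpts(c,uv):
    uv=np.atleast_2d(uv); o,r=ray(c,uv); z=c['z_map'][uv[:,1].astype(int),uv[:,0].astype(int)]; return o+r*z[:,None]
def proj(c,X):
    p=np.atleast_2d(X)@c['R'].T+c['t']; s=p[:,:2]/p[:,2:]; f,cx,cy=K(c)
    return s*(1+float(c['k1'])*(s**2).sum(1,keepdims=True))*f+[cx,cy]
def blobs(c,m,amin=40):
    n,l,s,ce=cv2.connectedComponentsWithStats(m.astype(np.uint8)); return [(l==i,s[i,4]) for i in range(1,n) if s[i,4]>amin]
def hsv(c): return cv2.cvtColor(c['pixels'],cv2.COLOR_RGB2HSV).astype(int)
E
python3 - <<'E'
from h import *
c=load('top0'); H=hsv(c)
ys,xs=np.mgrid[0:400,0:640]
def rep(name,m,hz=None):
    for b,a in blobs(c,m):
        uv=np.c_[xs[b],ys[b]]; 
        if not(190<uv[:,0].mean()<520 and 140<uv[:,1].mean()<290): continue
        P=depthpts(c,uv); print(name,a,uv.mean(0).round(0),'mean',P.mean(0).round(3),'z',np.percentile(P[:,2],[5,50,95]).round(3),'x',np.percentile(P[:,0],[1,99]).round(3),'y',np.percentile(P[:,1],[1,99]).round(3))
        r=cv2.minAreaRect(P[:,:2].astype(np.float32)); print('    rect',np.round(r[0],3),np.round(r[1],3),round(r[2],1))
rep('blue',(H[...,0]>100)&(H[...,0]<125)&(H[...,1]>150)&(H[...,2]>40))
rep('red',((H[...,0]<5)|(H[...,0]>175))&(H[...,1]>180)&(H[...,2]>80))
rep('white',(H[...,1]<25)&(H[...,2]>175))
rep('turq',(H[...,0]>80)&(H[...,0]<98)&(H[...,1]>120))
print(plane(c,[[320,300],[320,130],[611,285]],0).round(3))
im=cv2.resize(c['pixels'][140:290,190:450],None,fx=3,fy=3,interpolation=cv2.INTER_CUBIC); cv2.imwrite('pics/topc.png',im[:,:,::-1])
s=load('side0');im=cv2.resize(s['pixels'][120:340,200:420],None,fx=2.7,fy=2.7,interpolation=cv2.INTER_CUBIC); cv2.imwrite('pics/sidec.png',im[:,:,::-1])
E
```

```text
red 928 [232. 217.] mean [0.538 0.273 0.031] z [0.006 0.028 0.06 ] x [0.482 0.597] y [0.234 0.311]
    rect [0.537 0.154] [0.314 0.12 ] 88.5
turq 782 [240. 165.] mean [0.714 0.251 0.011] z [0.004 0.008 0.012] x [0.657 0.77 ] y [0.192 0.31 ]
    rect [0.626 0.143] [0.386 0.085] 50.8
[[ 0.258 -0.009  0.   ]
 [ 0.831 -0.024  0.   ]
 [ 0.276 -0.996  0.   ]]
```

View pics/topc.png

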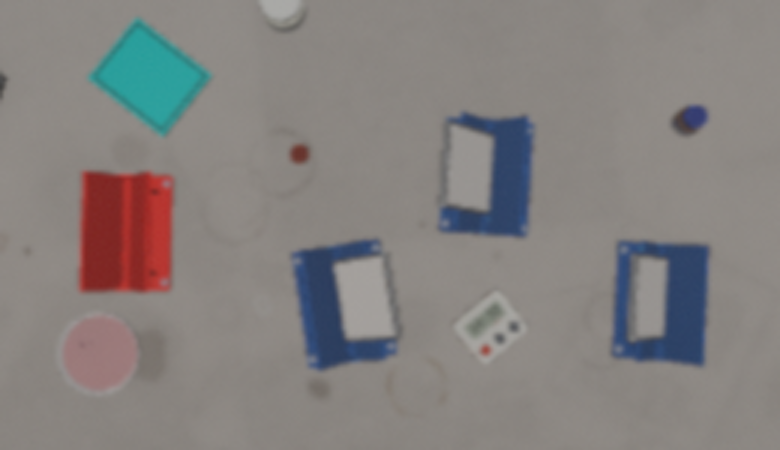

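View pics/sidec.png

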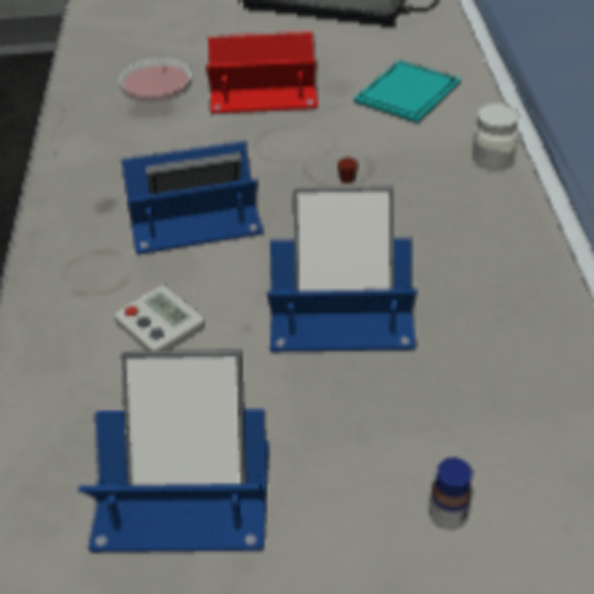

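The crops show the tiles in the left-leaning stands at topc (468,168) and (649,298), and in the right-leaning stand at (365,298). Next I'll measure the blue stands and the tile planes.

Run:
```python
from h import *
for nm,cents in [('top0',{'A':(352,197),'B':(305,242),'C':(410,240),'R':(232,217)}),('side0',{'A':(326,235),'B':(271,190),'C':(267,295),'R':(297,147)})]:
    c=load(nm); H=hsv(c); ys,xs=np.mgrid[0:400,0:640]
    blue=(H[...,0]>100)&(H[...,0]<130)&(H[...,1]>100)
    red=((H[...,0]<6)|(H[...,0]>174))&(H[...,1]>150)
    white=(H[...,1]<30)&(H[...,2]>130)
    for k,(u,v) in cents.items():
        win=(abs(xs-u)<45)&(abs(ys-v)<60)
        bb=max(blobs(c,(red if k=='R' else blue)&win),key=lambda t:t[1])[0]
        P=depthpts(c,np.c_[xs[bb],ys[bb]])
        r=cv2.minAreaRect(P[P[:,2]<.2][:,:2].astype(np.float32)); print(nm,k,'rect',np.round(r[0],3),np.round(r[1],3),round(r[2],1), 'z',np.percentile(P[:,2],[2,50,98]).round(3))
        if k!='R':
            Pw=depthpts(c,np.c_[xs[win],ys[win]]); wm=white[win]
            Pw=Pw[wm&(Pw[:,2]>.03)&(Pw[:,2]<.14)]
            m=np.median(Pw,0); 
            for _ in range(5):
                q=Pw-m; n=np.linalg.svd(q-q.mean(0))[2][2]; keep=abs((q-q.mean(0))@n)<.004; Pw=Pw[keep] if keep.sum()>20 else Pw
            n*=np.sign(n[2]); print('   tile',len(Pw),Pw.mean(0).round(3),'n',n.round(3),'tilt',np.degrees(np.arcsin(n[2])).round(1),'yaw',np.degrees(np.arctan2(n[1],n[0])).round(1),'zr',np.percentile(Pw[:,2],[1,99]).round(3))
```

```text
top0 A rect [ 0.591 -0.124] [0.094 0.125] 84.9 z [0.005 0.038 0.063]
   tile 97 [ 0.544 -0.055  0.072] n [-0.514 -0.746  0.424] tilt 25.1 yaw -124.6 zr [0.033 0.107]
top0 B rect [0.455 0.042] [0.124 0.086] 8.1 z [0.006 0.037 0.064]
   tile 92 [ 0.52  -0.034  0.071] n [0.581 0.777 0.242] tilt 14.0 yaw 53.2 zr [0.032 0.104]
top0 C rect [ 0.448 -0.306] [0.083 0.124] 84.5 z [0.005 0.033 0.062]
   tile 198 [ 0.454 -0.286  0.067] n [-0.08  -0.861  0.502] tilt 30.1 yaw -95.3 zr [0.03  0.104]
top0 R rect [0.539 0.272] [0.083 0.123] 87.9 z [0.005 0.029 0.062]
side0 A rect [ 0.59  -0.131] [0.086 0.129] 83.7 z [0.006 0.013 0.062]
   tile 223 [ 0.567 -0.152  0.063] n [ 0.659 -0.415  0.627] tilt 38.8 yaw -32.2 zr [0.03  0.105]
side0 B rect [0.455 0.032] [0.127 0.089] 7.1 z [0.006 0.029 0.064]
   tile 185 [ 0.562 -0.092  0.069] n [-0.147 -0.852  0.502] tilt 30.2 yaw -99.8 zr [0.031 0.104]
side0 C rect [ 0.447 -0.314] [0.098 0.129] 85.4 z [0.006 0.01  0.062]
   tile 1636 [ 0.454 -0.285  0.068] n [-0.08  -0.86   0.503] tilt 30.2 yaw -95.3 zr [0.031 0.104]
side0 R rect [0.538 0.272] [0.091 0.126] 89.0 z [0.006 0.038 0.063]
```

Run:
```python
from h import *
ap={'A':(.591,-.126),'B':(.455,.037),'C':(.448,-.310),'R':(.539,.272)}
cl=[];co=[]
for nm in ['top0','side0']:
    c=load(nm); H=hsv(c); ys,xs=np.mgrid[0:400,0:640]; z=c['z_map']>0
    P=depthpts(c,np.c_[xs[z],ys[z]]); cl.append(P); co.append(np.c_[H[z],np.full(len(P),nm=='top0')])
P=np.vstack(cl);H=np.vstack(co)
for k,a in ap.items():
    near=(np.hypot(*(P[:,:2]-a).T)<.085)&(P[:,2]>.0)&(P[:,2]<.125)
    Q=P[near];h=H[near]
    col=((h[:,0]>100)&(h[:,0]<130)&(h[:,1]>100)) if k!='R' else (((h[:,0]<6)|(h[:,0]>174))&(h[:,1]>150))
    S=Q[col]
    if k!='R':
        T=Q[(h[:,1]<30)&(h[:,2]>110)&(Q[:,2]>.025)]
        best=None
        rng=np.random.default_rng(0)
        for _ in range(500):
            t=T[rng.choice(len(T),3,False)]; n=np.cross(t[1]-t[0],t[2]-t[0]); n/=np.linalg.norm(n)+1e-12
            i=abs((T-t[0])@n)<.003
            if best is None or i.sum()>best.sum(): best=i
        I=T[best]; m=I.mean(0); n=np.linalg.svd(I-m)[2][2]; n*=np.sign(n[2])
        xax=np.cross([0,0,1],n); xax/=np.linalg.norm(xax); up=np.cross(n,xax); 
        u=(I-m)@xax; w=(I-m)@up
        print(k,'tile n',n.round(3),'lean',np.degrees(np.arcsin(n[2])).round(1),len(I),len(T))
        c0=m+xax*(np.percentile(u,1)+np.percentile(u,99))/2; top=c0+up*np.percentile(w,99.5)
        print('   width',np.ptp(np.percentile(u,[1,99])).round(3),'top-mid',top.round(3),'bottom origin est',(top-up*.11-n*.004).round(3),'xax',xax.round(3))
        yaw=np.arctan2(xax[1],xax[0])
    else:
        yaw=np.radians(88.5)
    # stand extents in axis frame
    e=np.array([np.cos(yaw),np.sin(yaw)]); f=np.array([-e[1],e[0]])
    s=S[:,:2]@e; t=S[:,:2]@f
    su=[np.percentile(s,.5),np.percentile(s,99.5)]; tt=[np.percentile(t,.5),np.percentile(t,99.5)]
    ce=e*np.mean(su)+f*np.mean(tt); print(k,'stand centre',ce.round(4),'ext',np.ptp(su).round(3),np.ptp(tt).round(3),'yaw',np.degrees(yaw).round(1))
    tp=S[S[:,2]>.058]; print('    walltop t rel',np.percentile(tp[:,:2]@f-np.mean(tt),[5,50,95]).round(3), 'z',S[:,2].max().round(3))
```

```text
A tile n [-0.083 -0.858  0.506] lean 30.4 1547 1653
   width 0.082 top-mid [ 0.599 -0.072  0.109] bottom origin est [ 0.594 -0.124  0.012] xax [ 0.995 -0.096  0.   ]
A stand centre [ 0.5898 -0.1303] ext 0.126 0.086 yaw -5.5
    walltop t rel [-0.03  -0.027  0.042] z 0.067
B tile n [-0.118  0.846  0.52 ] lean 31.3 425 463
   width 0.084 top-mid [ 0.465 -0.012  0.109] bottom origin est [0.458 0.041 0.013] xax [-0.99  -0.138  0.   ]
B stand centre [0.4544 0.0368] ext 0.126 0.095 yaw -172.0
    walltop t rel [-0.039  0.027  0.035] z 0.109
C tile n [-0.08  -0.86   0.504] lean 30.2 2005 2057
   width 0.081 top-mid [ 0.456 -0.263  0.106] bottom origin est [ 0.451 -0.314  0.009] xax [ 0.996 -0.092  0.   ]
C stand centre [ 0.4476 -0.3138] ext 0.127 0.096 yaw -5.3
    walltop t rel [-0.036 -0.033  0.037] z 0.065
R stand centre [0.5381 0.2722] ext 0.084 0.124 yaw 88.5
    walltop t rel [-0.056 -0.     0.054] z 0.067
```

List of what could be taken for a target tile, with top-view pixels:
- White tiles: C (406,240), A (346,195), B (311,238).
- Not targets: the turquoise flat tile (240,165) and the white timer (354,249).

The tiles A, B and C are white, 82 mm of white plus a border, at 30° lean in blue stands. B leans the other way, so it is in stand_2. Each tile only needs tipping to the opposite wall about its bottom edge. Next comes the move helper.

```bash
cat >> h.py <<'E'
from scipy.spatial.transform import Rotation as Ro
ST={'A':((.593,-.125,.011),-5.5),'B':((.457,.038,.011),8.0),'C':((.450,-.313,.011),-5.3),'R':((.538,.272,.011),-1.5)}
def pose(k,a,L,dx=0,dz=0,off=0):
    """tool pose with tile of stand k leaning a deg (+ = world +y), TCP L m up the tile"""
    p,yaw=ST[k]; a=np.radians(a); Rz=Ro.from_euler('z',yaw,degrees=True).as_matrix()
    up=np.array([0,np.sin(a),np.cos(a)]); yt=np.array([0,-np.cos(a),np.sin(a)])
    M=Rz@np.c_[[1,0,0],yt,-up]
    return np.array(p)+Rz@(up*L+yt*off+[dx,0,0])+[0,0,dz],M
def cur():
    o=ctrl.get_obs(); return o['ee_pos'],Ro.from_euler('xyz',o['eef_rot']).as_matrix(),o
def row(p,M,base=None):
    p0,M0=(base or cur()[:2]); rv=Ro.from_matrix(M0.T@M).as_rotvec(degrees=True); return np.r_[rv.round(1),(M0.T@(p-p0)).round(4)].tolist()
def pr(*poses,base=None):
    for q in poses: print(row(*q,base=base))
E
python3 - <<'E'
from h import *
pr(pose('C',30,.170))
print(pose('C',30,.170)[0])
c=load('side0'); t=load('top0')
# check tile C top corners, triangulated: predicted pixel in both
for x in (-.045,.045):
    X=pose('C',30,.110)[0]+Ro.from_euler('z',-5.3,degrees=True).apply([x,0,0]); print(X.round(3),proj(c,X).round(1),proj(t,X).round(1))
E
```

```text
[-29.7, -5.2, 19.5, 0.3852, -0.213, 0.0392]
[ 0.4578515  -0.2283634   0.15822432]
[ 0.41  -0.254  0.106] [[243.9 249.9]] [[399.2 253.9]]
[ 0.5   -0.262  0.106] [[288.4 249.2]] [[400.6 224.5]]
```

Run:
```python
from h import *
c=load('side0');t=load('top0')
a=cv2.resize(c['pixels'][240:330,220:310],None,fx=4,fy=4,interpolation=cv2.INTER_CUBIC); b=cv2.resize(t['pixels'][205:275,380:440],None,fx=5,fy=5,interpolation=cv2.INTER_CUBIC)[:360]
cv2.imwrite('pics/c1.png',np.hstack([a,np.pad(b,((0,360-b.shape[0]),(0,0),(0,0)))])[:,:,::-1])
```

```text
(no output)
```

View pics/c1.png

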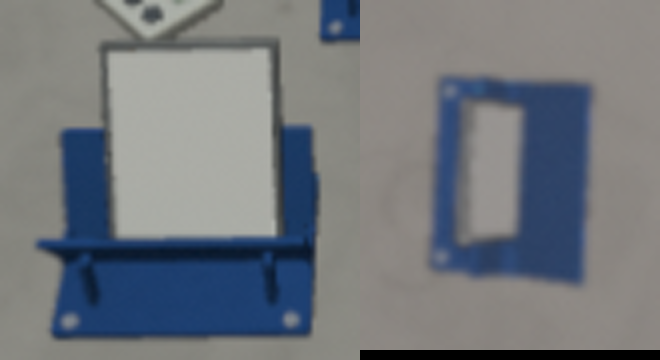

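The crop confirms tile C: its top corners at side (245,250) and (289,250), and top (400,226) and (400,254), match the two-view estimate within about 1 px (roughly 2 mm). Moving to the pre-grasp.

Emit:
send_rows(
  series=[
    [-29.7,-5.2,19.5,0.385,-0.213,0.0,0],
    [-29.7,-5.2,19.5,0.385,-0.213,0.0,0],
    [-29.7,-5.2,19.5,0.385,-0.213,0.0,0],
    [-29.7,-5.2,19.5,0.385,-0.213,0.0,0],
    [-29.7,-5.2,19.5,0.385,-0.213,0.0,0],
    [-29.7,-5.2,19.5,0.385,-0.213,0.0,0],
    [-29.7,-5.2,19.5,0.385,-0.213,0.0,0],
    [-29.7,-5.2,19.5,0.385,-0.213,0.0,0],
  ],
  force=25,
)

```text
time_s: 0.95
ee_pos: [0.3851, -0.297, 0.1972]
eef_rot: [2.617, -0.001, -0.092]
force: [0.1, -1.4, 0.3]
grip_width: 0.0473
```

Run:
```python
from h import *
p,M,o=cur(); print(p.round(4),o['qpos'].round(2),o['time_s'],o['grip_width']); pr(pose('C',30,.170))
```

```text
[ 0.3851 -0.297   0.1972] [-0.46  0.06  1.89 -0.57  1.05  1.45] 0.95 0.04729287215700547
[0.0, -0.0, -0.0, 0.066, -0.0845, -0.0038]
```

Emit:
send_rows(
  series=[
    [0,0,0,0.066,-0.0845,-0.004,0],
    [0,0,0,0.066,-0.0845,-0.004,0],
    [0,0,0,0.066,-0.0845,-0.004,0],
    [0,0,0,0.066,-0.0845,-0.004,0],
  ],
)

```text
time_s: 1.35
ee_pos: [0.4571, -0.2293, 0.1574]
eef_rot: [2.618, 0.001, -0.09]
force: [0.1, 0.2, 0.5]
grip_width: 0.0471
```

Run:
```python
from h import *
p,M,o=cur(); print(p.round(4),o['qpos'].round(2),o['time_s'],o['grip_width']); pr(pose('C',30,.170),pose('C',30,.094))
c=snap('wrist','w1')
for x in (-.045,.045):
  for a in (-.004,.004):
    X=pose('C',30,.110,dx=x,off=a)[0]; print(proj(c,X).round(1))
```

```text
[ 0.4571 -0.2293  0.1574] [-0.27  0.23  1.81 -0.59  1.09  1.67] 1.35 0.04714244805143388
[-0.0, 0.0, 0.2, 0.0006, -0.0005, -0.0012]
[-0.0, 0.0, 0.2, 0.0007, -0.0004, 0.0748]
[[314.3 264.2]]
[[325.  264.3]]
[[314.4 144.1]]
[[326.  144.1]]
```

View pics/w1.png

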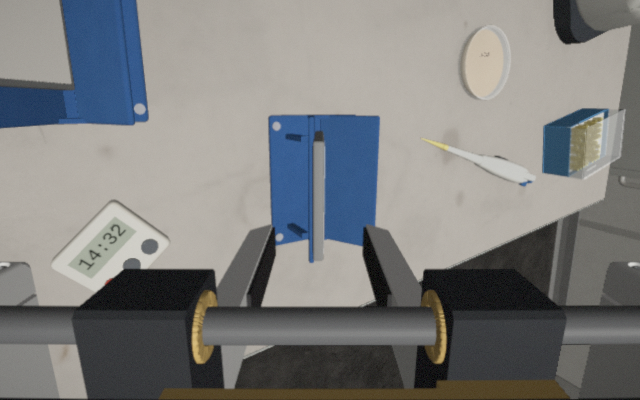

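The wrist view shows the tile's top edge as a strip at (313–326, 131–262), against my prediction of (314–326, 144–264). It is centred between the fingers (275 and 365). Advancing and closing.

Emit:
send_rows(
  series=[
    [0,0,0,0,0,0.04,0],
    [0,0,0,0,0,0.075,0],
    [0,0,0,0,0,0.075,0],
    [0,0,0,0,0,0.075,-1],
    [0,0,0,0,0,0.075,-1],
    [0,0,0,0,0,0.075,-1],
    [0,0,0,0,0,0.075,-1],
    [0,0,0,0,0,0.075,-1],
  ],
)

```text
time_s: 2.2
ee_pos: [0.4536, -0.2673, 0.0939]
eef_rot: [2.618, -0.001, -0.092]
force: [0.1, 0.3, -0.5]
grip_width: 0.0101
```

Run:
```python
from h import *
p,M,o=cur(); print(p.round(4),o['qpos'].round(2),o['time_s'],o['grip_width'],o['force'])
pr(pose('C',30,.094)); print('arc')
for a in (22.5,15,7.5,0): pr(pose('C',a,.094,dz=.006))
```

```text
[ 0.4536 -0.2673  0.0939] [-0.34  0.33  1.85 -0.65  0.93  1.7 ] 2.2 0.01012169444656854 [ 0.09408462  0.27124565 -0.51737422]
[0.0, -0.1, -0.0, 0.0006, -0.0017, 0.0007]
arc
[7.5, -0.1, -0.0, 0.0006, 0.0135, -0.0037]
[15.0, -0.1, -0.0, 0.0006, 0.0256, -0.0013]
[22.5, -0.1, -0.0, 0.0006, 0.0372, 0.0027]
[30.0, -0.1, 0.0, 0.0006, 0.0483, 0.0081]
```

Emit:
send_rows(
  series=[
    [0,0,0,0,0,0,-1],
    [0,0,0,0,0,0,-1],
    [0,0,0,0,0,-0.006,-1],
    [7.5,0,0,0,0.0145,-0.004,-1],
    [15,0,0,0,0.027,-0.0015,-1],
    [22.5,0,0,0,0.0385,0.0025,-1],
    [30,0,0,0,0.05,0.008,-1],
    [30,0,0,0,0.05,0.008,-1],
  ],
)

```text
time_s: 3.0
ee_pos: [0.4484, -0.3175, 0.1119]
eef_rot: [-3.138, -0.002, -0.096]
force: [1.2, 0.3, -1.5]
grip_width: 0.0072
```

Run:
```python
from h import *
p,M,o=cur(); print(p.round(4),o['qpos'].round(2),o['time_s'],o['grip_width'],o['force'])
pr(pose('C',0,.094,dz=.006)); print('arc')
for a in (-7.5,-15,-22.5,-30): pr(pose('C',a,.094,dz=.006))
snap('side','s1');snap('wrist','w2')
```

```text
[ 0.4484 -0.3175  0.1119] [-0.68  0.38  1.62  0.    1.14  0.98] 3.0 0.007159645449883264 [ 1.21804664  0.29961513 -1.47962646]
[-0.2, -0.1, -0.2, 0.0011, -0.0046, 0.0009]
arc
[7.3, -0.1, -0.2, 0.0012, 0.0077, 0.0017]
[14.8, -0.1, -0.2, 0.0012, 0.0197, 0.004]
[22.3, -0.1, -0.2, 0.0013, 0.0314, 0.0079]
[29.8, -0.2, -0.2, 0.0013, 0.0424, 0.0133]
```

View pics/s1.png

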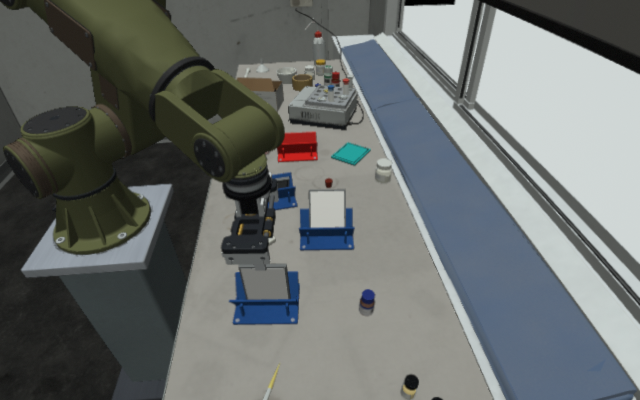

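The side view shows the tile held upright at (265,280) in stand C, with the other objects unmoved. Continuing the tip.

Emit:
send_rows(
  series=[
    [7.3,0,0,0,0.0077,0.0017,-1],
    [14.8,0,0,0,0.0197,0.004,-1],
    [22.3,0,0,0,0.0314,0.008,-1],
    [29,0,0,0,0.041,0.0133,-1],
    [29,0,0,0,0.041,0.0133,-1],
  ],
)

```text
time_s: 3.6
ee_pos: [0.4447, -0.357, 0.0967]
eef_rot: [-2.633, 0.001, -0.095]
force: [0.5, -1.0, -1.3]
grip_width: 0.0074
```

Run:
```python
from h import *
p,M,o=cur(); print(p.round(4),o['qpos'].round(2),o['time_s'],o['grip_width'],o['force'])
pr(pose('C',-30,.094,dz=.006),pose('C',-30,.095,dz=.0))
snap('top','t1');snap('wrist','w3')
```

```text
[ 0.4447 -0.357   0.0967] [-0.91  0.66  1.32  0.34  1.55  0.68] 3.6 0.007364473162650425 [ 0.47007141 -0.97887803 -1.30439218]
[0.8, -0.0, -0.2, 0.0012, 0.0015, -0.0028]
[0.8, -0.0, -0.2, 0.0012, 0.0044, 0.0014]
```

View pics/w3.png

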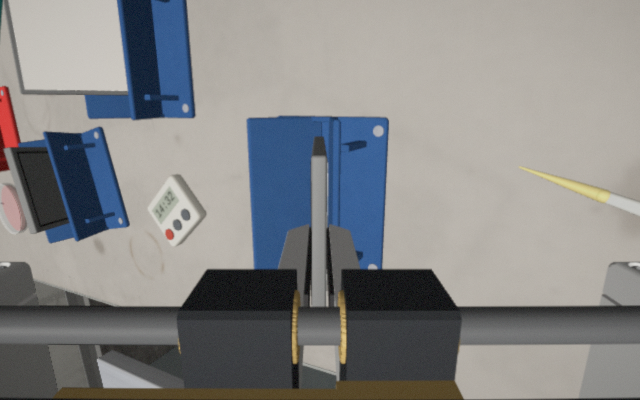

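View pics/t1.png

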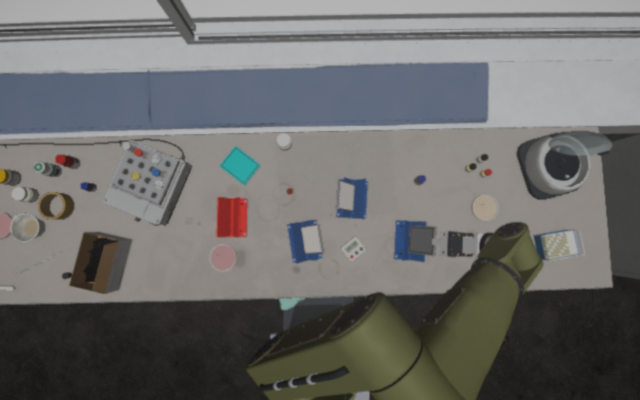

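Run:
```python
from h import *
t=load('t1')
cv2.imwrite('pics/t1c.png',cv2.resize(t['pixels'][210:270,385:465],None,fx=8,fy=8,interpolation=cv2.INTER_CUBIC)[:,:,::-1])
```

```text
(no output)
```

View pics/t1c.png

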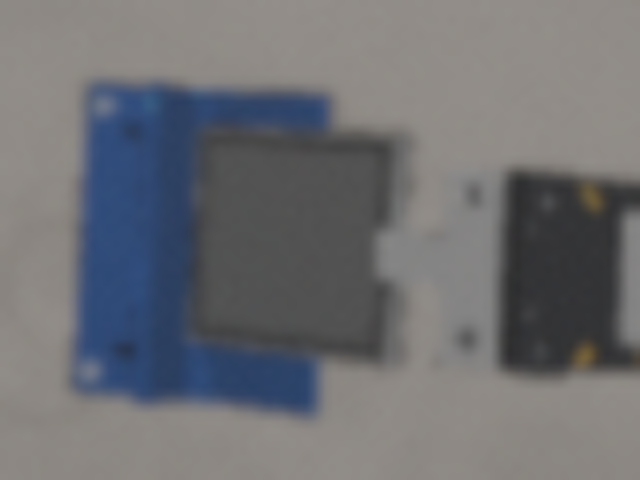

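The crop shows the whole grey back, down to its bottom border at (200,340), with no spot. So tile C is plain (stand_3). Lowering it, releasing and backing off.

Emit:
send_rows(
  series=[
    [0.8,0,0,0,0.0025,0.002,-1],
    [0.8,0,0,0,0.0025,0.003,-1],
    [0.8,0,0,0,0.0025,0.003,0],
    [0.8,0,0,0,0.0025,0.003,0],
    [0.8,0,0,0,0.0025,0.003,0],
    [0.8,0,0,0,0.0025,0.003,0],
    [0.8,0,0,0,0.0025,-0.045,0],
    [0.8,0,0,0,0.0025,-0.09,0],
  ],
)

```text
time_s: 4.5
ee_pos: [0.4407, -0.4008, 0.1764]
eef_rot: [-2.62, 0.001, -0.092]
force: [0.3, -0.3, 0.6]
grip_width: 0.0464
```

Run:
```python
from h import *
p,M,o=cur(); print(p.round(4),o['qpos'].round(2),o['time_s'],o['grip_width'],o['force'])
c=snap('wrist','w4'); t=snap('top','t2')
print(pose('A',30,.17)[0]); pr(pose('A',30,.17))
b=cv2.resize(t['pixels'][205:275,380:440],None,fx=5,fy=5,interpolation=cv2.INTER_CUBIC)
cv2.imwrite('pics/t2c.png',b[:,:,::-1])
```

```text
[ 0.4407 -0.4008  0.1764] [-0.95  0.66  1.13  0.34  1.75  0.7 ] 4.5 0.04643571824478154 [ 0.29418639 -0.34645193  0.5724592 ]
[ 0.60114689 -0.04039132  0.15822432]
[-59.4, -0.4, 0.1, 0.1248, -0.3169, 0.2053]
```

View pics/w4.png

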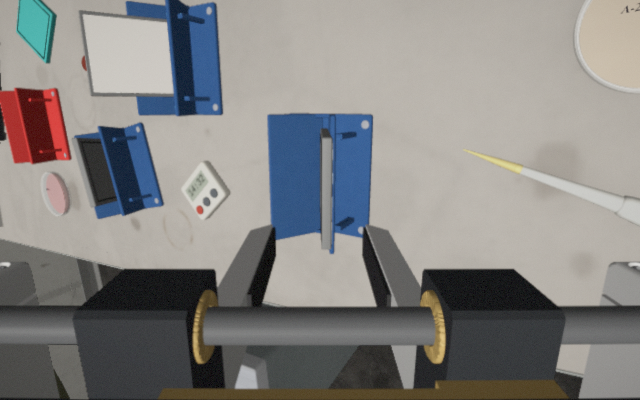

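View pics/t2c.png

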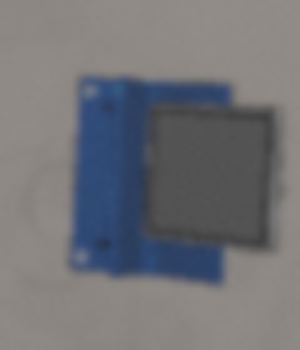

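Stand C: the tile now leans on the opposite wall, grey back up, centred at wrist (326,190). Moving on to A, over the top.

Run:
```python
from h import *
p,M=pose('A',30,.17); pr((p+[0,0,.09],M))
```

```text
[-59.4, -0.4, 0.1, 0.1253, -0.3612, 0.1269]
```

Emit:
send_rows(
  series=[
    [0,0,0,0.0,0,-0.04,0],
    [-59.4,-0.4,0,0.125,-0.361,0.127,0],
    [-59.4,-0.4,0,0.125,-0.361,0.127,0],
    [-59.4,-0.4,0,0.125,-0.361,0.127,0],
    [-59.4,-0.4,0,0.125,-0.361,0.127,0],
    [-59.4,-0.4,0,0.125,-0.361,0.127,0],
    [-59.4,-0.4,0,0.125,-0.361,0.127,0],
    [-59.4,-0.4,0,0.125,-0.361,0.127,0],
  ],
)

```text
time_s: 5.4
ee_pos: [0.5738, -0.099, 0.2402]
eef_rot: [2.619, 0.002, -0.091]
force: [1.8, -1.5, 0.1]
grip_width: 0.0471
```

Run:
```python
from h import *
p,M,o=cur(); print(p.round(4),o['qpos'].round(2),o['time_s'],o['grip_width'],o['force'])
p,M=pose('A',30,.17); pr((p+[0,0,.09],M),(p,M))
```

```text
[ 0.5738 -0.099   0.2402] [ 0.    0.38  1.4  -0.53  1.44  1.76] 5.4 0.047085583267464245 [ 1.78489735 -1.49058832  0.0760214 ]
[-0.0, -0.0, 0.3, 0.0219, -0.0487, -0.0374]
[-0.0, -0.0, 0.3, 0.0221, -0.0937, 0.0406]
```

Emit:
send_rows(
  series=[
    [0,0,0,0.022,-0.0487,-0.037,0],
    [0,0,0,0.022,-0.06,-0.015,0],
    [0,0,0,0.022,-0.094,0.04,0],
    [0,0,0,0.022,-0.094,0.04,0],
    [0,0,0,0.022,-0.094,0.04,0],
  ],
)

```text
time_s: 5.9
ee_pos: [0.5993, -0.0419, 0.1557]
eef_rot: [2.624, 0.011, -0.092]
force: [0.6, -0.0, 1.0]
grip_width: 0.0475
```

Run:
```python
from h import *
p,M,o=cur(); print(p.round(4),o['qpos'].round(2),o['time_s'],o['grip_width'],o['force'])
pr(pose('A',30,.17),pose('A',30,.094)); c=snap('wrist','w5')
for x in (-.045,.045):
  for a in (-.004,.004):
    X=pose('A',30,.110,dx=x,off=a)[0]; print(proj(c,X).round(1))
```

```text
[ 0.5993 -0.0419  0.1557] [ 0.09  0.53  1.39 -0.52  1.37  1.9 ] 5.9 0.047520066128111244 [ 0.56700908 -0.00215032  0.9559837 ]
[-0.3, 0.4, 0.5, 0.0016, -0.0002, -0.0031]
[-0.3, 0.4, 0.5, 0.0022, 0.0003, 0.0729]
[[314.8 263.3]]
[[325.5 263.4]]
[[315.7 142.3]]
[[327.4 142.4]]
```

View pics/w5.png

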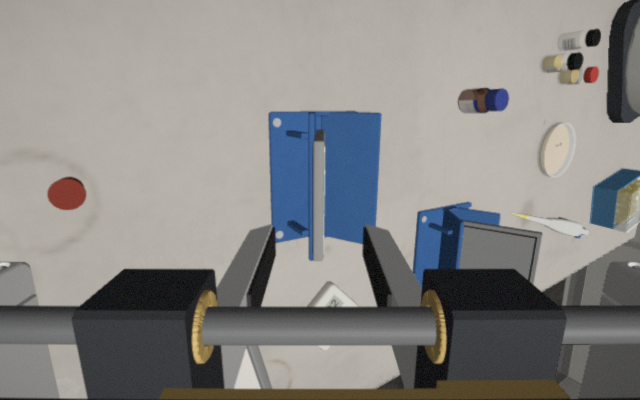

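The wrist view shows tile A's top edge at (313–326, 131–261), centred between the fingers. Descending and closing.

Emit:
send_rows(
  series=[
    [0,0,0,0,0,0.04,0],
    [0,0,0,0,0,0.073,0],
    [0,0,0,0,0,0.073,0],
    [0,0,0,0,0,0.073,-1],
    [0,0,0,0,0,0.073,-1],
    [0,0,0,0,0,0.073,-1],
    [0,0,0,0,0,0.073,-1],
    [0,0,0,0,0,0.073,-1],
  ],
)

```text
time_s: 6.75
ee_pos: [0.597, -0.0773, 0.0948]
eef_rot: [2.625, 0.005, -0.092]
force: [-0.2, -0.1, -0.8]
grip_width: 0.0106
```

Emit:
send_rows(
  series=[
    [0,0,0,0,0,0,-1],
    [0,0,0,0,0,0,-1],
    [0,0,0,0,0,0,-1],
  ],
)

```text
time_s: 7.05
ee_pos: [0.597, -0.0775, 0.0946]
eef_rot: [2.625, 0.006, -0.092]
force: [0.9, 2.3, 4.3]
grip_width: 0.0073
```

Run:
```python
from h import *
p,M,o=cur(); print(p.round(4),o['qpos'].round(2),o['time_s'],o['grip_width'],o['force'])
pr(pose('A',30,.094)); print('arc')
for a in (22.5,15,7.5,0): pr(pose('A',a,.094,dz=.006))
```

```text
[ 0.597  -0.0775  0.0946] [ 0.04  0.58  1.46 -0.55  1.23  1.92] 7.05 0.007337444525777421 [0.90646114 2.33668097 4.25277261]
[-0.4, 0.2, 0.3, 0.0006, -0.0005, 0.0022]
arc
[7.1, 0.2, 0.3, 0.0005, 0.0148, -0.0023]
[14.6, 0.2, 0.3, 0.0005, 0.0269, 0.0]
[22.1, 0.2, 0.3, 0.0004, 0.0385, 0.0039]
[29.6, 0.3, 0.3, 0.0003, 0.0496, 0.0093]
```

Emit:
send_rows(
  series=[
    [0,0,0,0,0,-0.007,-1],
    [7,0,0,0,0.015,-0.004,-1],
    [14.5,0,0,0,0.027,-0.002,-1],
    [22,0,0,0,0.0385,0.002,-1],
    [29.5,0,0,0,0.05,0.0075,-1],
    [29.5,0,0,0,0.05,0.0075,-1],
  ],
)

```text
time_s: 7.65
ee_pos: [0.5921, -0.1281, 0.1131]
eef_rot: [-3.14, 0.005, -0.097]
force: [0.3, 0.4, -0.1]
grip_width: 0.0078
```

Run:
```python
from h import *
p,M,o=cur(); print(p.round(4),o['qpos'].round(2),o['time_s'],o['grip_width'],o['force'])
pr(pose('A',0,.096,dz=.006)); print('arc')
for a in (-7.5,-15,-22.5,-30): pr(pose('A',a,.096,dz=.006))
```

```text
[ 0.5921 -0.1281  0.1131] [-0.27  0.5   1.44  0.    1.2   1.39] 7.65 0.007821010249318652 [ 0.27271907  0.43667455 -0.09602144]
[-0.1, 0.3, -0.1, 0.0006, -0.0032, 0.0001]
arc
[7.4, 0.3, -0.1, 0.0006, 0.0094, 0.0009]
[14.9, 0.3, -0.1, 0.0006, 0.0217, 0.0033]
[22.4, 0.3, -0.1, 0.0006, 0.0336, 0.0073]
[29.9, 0.3, -0.1, 0.0007, 0.0449, 0.0128]
```

Emit:
send_rows(
  series=[
    [7.4,0,0,0,0.0094,0.001,-1],
    [14.9,0,0,0,0.0217,0.0033,-1],
    [22.4,0,0,0,0.0336,0.0073,-1],
    [29.9,0,0,0,0.0445,0.0125,-1],
    [29.9,0,0,0,0.0445,0.0125,-1],
  ],
)

```text
time_s: 8.15
ee_pos: [0.5867, -0.1711, 0.0972]
eef_rot: [-2.617, 0.011, -0.096]
force: [-0.2, 0.2, -1.9]
grip_width: 0.0075
```

Run:
```python
from h import *
p,M,o=cur(); print(p.round(4),o['qpos'].round(2),o['time_s'],o['grip_width'],o['force'])
pr(pose('A',-30,.096,dz=.006))
t=snap('top','t3'); cv2.imwrite('pics/t3c.png',cv2.resize(t['pixels'][165:235,320:400],None,fx=8,fy=8,interpolation=cv2.INTER_CUBIC)[:,:,::-1])
```

```text
[ 0.5867 -0.1711  0.0972] [-0.55  0.66  1.33  0.47  1.43  0.99] 8.15 0.007538100092326745 [-0.20452701  0.22918251 -1.88750673]
[-0.0, 0.6, -0.3, 0.0018, -0.0002, -0.0033]
```

View pics/t3c.png

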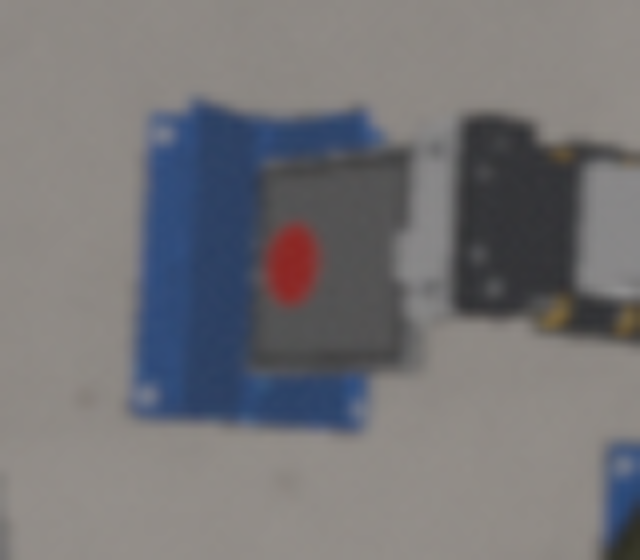

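The crop shows a red spot at (292,265) on A's back, so A is tile_marked (stand_1). Next I'll check the red stand's centre and yaw, then compute the carry.

Run:
```python
from h import *
ys,xs=np.mgrid[0:400,0:640]
for nm in ['top0','side0']:
    c=load(nm);H=hsv(c)
    m=((H[...,0]<6)|(H[...,0]>174))&(H[...,1]>150)&(c['z_map']>0)
    P=depthpts(c,np.c_[xs[m],ys[m]]); P=P[(np.hypot(P[:,0]-.538,P[:,1]-.272)<.085)&(P[:,2]<.08)]
    T=P[P[:,2]>.056]
    for s in (T[T[:,1]<.272],T[T[:,1]>.272]):
        if len(s)>5:
            q=np.polyfit(s[:,0],s[:,1],1); print(nm,'walltop n',len(s),'y at .538',np.polyval(q,.538).round(4),'yaw',np.degrees(np.arctan(q[0])).round(1),'x ext',s[:,0].min().round(3),s[:,0].max().round(3))
    F=P[P[:,2]<.012]; print('low x',np.percentile(F[:,0],[1,99]).round(3),'y',np.percentile(F[:,1],[1,99]).round(3))
p,M=pose('R',-30,.096)
p1=cur()[0]+[0,-.03,.13]
pr((p1,cur()[1]),(p+[0,0,.14],M)); print((p+[0,0,.14]).round(3))
```

```text
top0 walltop n 75 y at .538 0.2433 yaw -2.5 x ext 0.477 0.595
top0 walltop n 79 y at .538 0.3097 yaw -2.1 x ext 0.482 0.6
low x [0.48  0.599] y [0.231 0.287]
side0 walltop n 86 y at .538 0.2451 yaw -2.2 x ext 0.476 0.6
side0 walltop n 76 y at .538 0.3112 yaw -2.0 x ext 0.477 0.602
low x [0.475 0.599] y [0.228 0.276]
[0.0, 0.0, 0.0, 0.0015, -0.0387, -0.1277]
[0.2, -1.4, -3.7, -0.089, -0.4034, 0.0752]
[0.537 0.224 0.234]
```

```bash
sed -i "s/'R':((.538,.272,.011),-1.5)/'R':((.538,.276,.011),-2.2)/" h.py
python3 - <<'E'
from h import *
p,M=pose('R',-30,.096)
pr((p+[0,0,.14],M)); print((p+[0,0,.14]).round(3))
E
```

```text
[0.2, -1.1, -3.1, -0.0899, -0.4068, 0.0772]
[0.536 0.228 0.234]
```

Emit:
send_rows(
  series=[
    [0,0,0,0,0,-0.03,-1],
    [0,0,0,0,0,-0.07,-1],
    [0,0,0,0,-0.02,-0.11,-1],
    [0,0,0,0,-0.0387,-0.1277,-1],
    [0,0,0,0,-0.0387,-0.1277,-1],
  ],
)

```text
time_s: 8.7
ee_pos: [0.5876, -0.1974, 0.2343]
eef_rot: [-2.627, 0.001, -0.091]
force: [-0.0, 0.2, -1.1]
grip_width: 0.0073
```

Run:
```python
from h import *
p,M,o=cur(); print(p.round(4),o['qpos'].round(2),o['time_s'],o['grip_width'],o['force'])
p,M=pose('R',-30,.096)
pr((p+[0,0,.14],M)); print((p+[0,0,.14]).round(3))
```

```text
[ 0.5876 -0.1974  0.2343] [-0.58  0.56  1.15  0.45  1.68  1.07] 8.7 0.007291496515646153 [-0.0485164   0.19764347 -1.10099354]
[0.5, -1.4, -2.6, -0.0897, -0.3646, 0.2064]
[0.536 0.228 0.234]
```

Emit:
send_rows(
  series=[
    [0,0,0,-0.01,-0.041,0.023,-1],
    [0.5,-1.4,-2.6,-0.03,-0.122,0.069,-1],
    [0.5,-1.4,-2.6,-0.06,-0.243,0.138,-1],
    [0.5,-1.4,-2.6,-0.09,-0.365,0.206,-1],
    [0.5,-1.4,-2.6,-0.09,-0.365,0.206,-1],
    [0.5,-1.4,-2.6,-0.09,-0.365,0.206,-1],
    [0.5,-1.4,-2.6,-0.09,-0.365,0.206,-1],
    [0.5,-1.4,-2.6,-0.09,-0.365,0.206,-1],
  ],
)

```text
time_s: 9.5
ee_pos: [0.5375, 0.1991, 0.2316]
eef_rot: [-2.615, 0.006, -0.04]
force: [1.1, 0.1, -1.7]
grip_width: 0.0072
```

Emit:
send_rows(
  series=[
    [0,0,0,0,0,0,-1],
    [0,0,0,0,0,0,-1],
  ],
)

```text
time_s: 9.7
ee_pos: [0.5378, 0.198, 0.2318]
eef_rot: [-2.614, 0.006, -0.037]
force: [-0.1, -0.3, -0.8]
grip_width: 0.0072
```

Run:
```python
from h import *
p,M,o=cur(); print(p.round(4),o['qpos'].round(2),o['time_s'],o['grip_width'],o['force'])
p,M=pose('R',-30,.096)
pr((p+[0,0,.14],M),pose('R',-30,.196),pose('R',-30,.096,dz=.005)); snap('wrist','w6'); snap('side','s6')
```

```text
[0.5378 0.198  0.2318] [0.04 0.27 1.56 0.55 1.31 1.5 ] 9.7 0.0071631127660429185 [-0.11826787 -0.29223298 -0.84293268]
[-0.2, 0.3, -0.1, -0.0028, -0.0271, 0.0131]
[-0.2, 0.3, -0.1, -0.0025, 0.043, 0.0341]
[-0.2, 0.3, -0.1, -0.002, 0.0409, 0.1297]
```

View pics/w6.png

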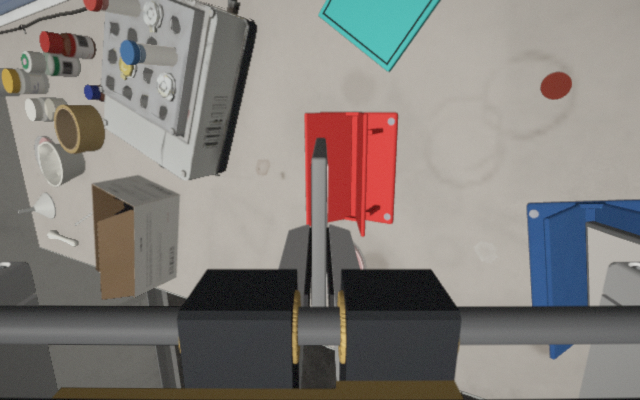

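View pics/s6.png

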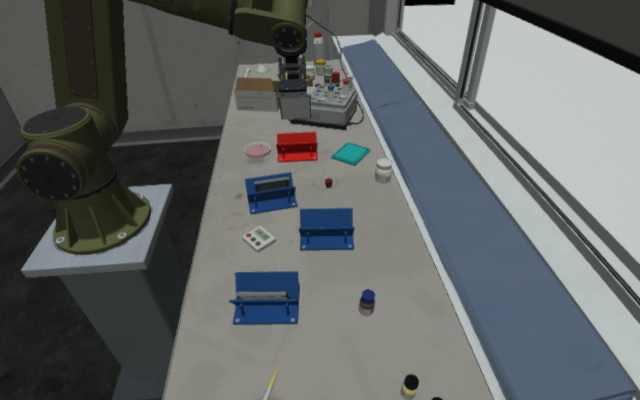

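Everything else is undisturbed and the red stand sits below at wrist (350,170). Lining up with the trough axis.

Emit:
send_rows(
  series=[
    [0,0,0,-0.002,0.043,0.02,-1],
    [0,0,0,-0.002,0.043,0.034,-1],
    [0,0,0,-0.002,0.043,0.034,-1],
    [0,0,0,-0.002,0.043,0.034,-1],
  ],
)

```text
time_s: 10.2
ee_pos: [0.5365, 0.1764, 0.1825]
eef_rot: [-2.613, 0.004, -0.041]
force: [0.8, 0.1, -1.8]
grip_width: 0.0071
```

Run:
```python
from h import *
p,M,o=cur(); print(p.round(4),o['qpos'].round(2),o['time_s'],o['grip_width'],o['force'])
pr(pose('R',-30,.196),pose('R',-30,.096,dz=.005),pose('R',-30,.096,dz=.0)); c=snap('wrist','w7')
print(proj(c,pose('R',-30,.0)[0]))
```

```text
[0.5365 0.1764 0.1825] [-0.    0.31  1.63  0.56  1.23  1.41] 10.2 0.007112919679615119 [ 0.77759396  0.06117839 -1.82075206]
[-0.3, 0.1, -0.3, -0.0023, -0.0004, 0.0023]
[-0.3, 0.1, -0.3, -0.0021, -0.0024, 0.098]
[-0.3, 0.1, -0.3, -0.0021, 0.0001, 0.1023]
[[320.02341924 173.89137453]]
```

View pics/w7.png

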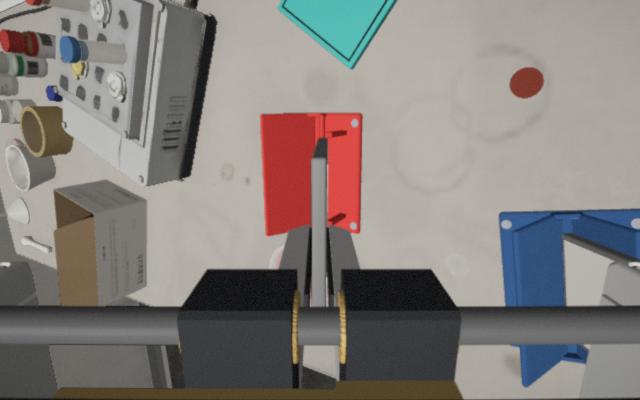

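Run:
```python
from h import *
a=cv2.resize(load('w7')['pixels'][100:250,250:380],None,fx=3,fy=3,interpolation=cv2.INTER_CUBIC)
b=cv2.resize(load('w4')['pixels'][100:250,250:380],None,fx=3,fy=3,interpolation=cv2.INTER_CUBIC)
cv2.imwrite('pics/cmp.png',np.hstack([a,b])[:,:,::-1])
```

```text
(no output)
```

View pics/cmp.png

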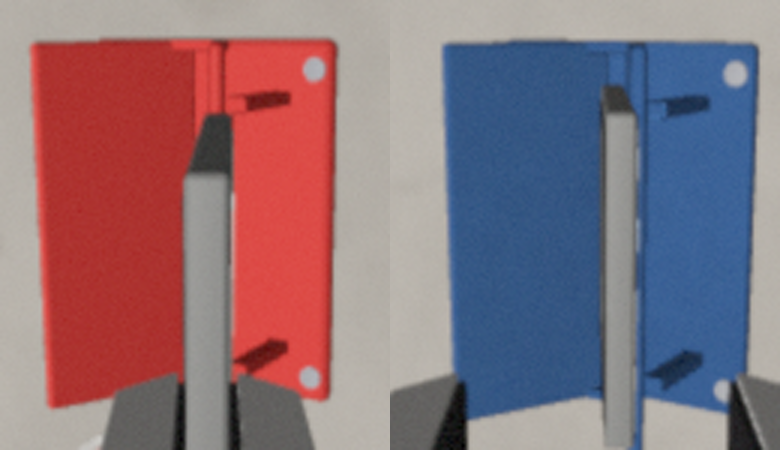

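Run:
```python
from h import *
c=load('w7'); p,M,o=cur(); H=hsv(c); ys,xs=np.mgrid[0:400,0:640]
m=(c['z_map']>0)&(xs>255)&(xs<370)&(ys>105)&(ys<240)
uv=np.c_[xs[m],ys[m]]; P=depthpts(c,uv); h=H[m]; L=(P-p)@M
red=((h[:,0]<6)|(h[:,0]>174))&(h[:,1]>140)
tile=(~red)&(L[:,2]<.105)&(L[:,2]>-.03)&(abs(L[:,1])<.03)
print('tile y range',np.percentile(L[tile][:,1],[2,50,98]).round(4),'z',np.percentile(L[tile][:,2],[2,98]).round(3))
for z0 in np.arange(-.01,.11,.02):
    s=tile&(abs(L[:,2]-z0)<.01); 
    if s.sum()>5: print(z0.round(2),s.sum(),np.percentile(L[s][:,1],[5,50,95]).round(4))
# stand frame heights
R=P[red]; Lr=L[red]
w=R[:,2]>.054
for nm,s in (('wall-',w&(R[:,1]<.277)),('wall+',w&(R[:,1]>.277))):
    print(nm,s.sum(),'tool y',np.percentile(Lr[s][:,1],[3,50,97]).round(4),'world y',np.percentile(R[s][:,1],[3,50,97]).round(4),'z',np.percentile(R[s][:,2],[50,97]).round(4),'tool z',np.median(Lr[s][:,2]).round(3))
f=(R[:,2]<.02)&(R[:,1]>.26)&(R[:,1]<.30); print('floor',f.sum(),R[f].mean(0).round(4),Lr[f].mean(0).round(4))
```

```text
tile y range [-0.014  -0.0002  0.013 ] z [-0.028  0.059]
-0.01 1702 [-0.008  -0.0002  0.0071]
0.01 75 [-0.003   0.0009  0.0044]
0.03 48 [-0.0026  0.0016  0.0048]
0.05 48 [-0.0016  0.0018  0.0053]
0.07 31 [-0.0009  0.0026  0.0056]
0.09 11 [-0.0006  0.0029  0.0058]
wall- 156 tool y [-0.0043  0.0019  0.0058] world y [0.1791 0.243  0.2468] z [0.06   0.1906] tool z 0.141
wall+ 945 tool y [-0.058  -0.0543 -0.0502] world y [0.3087 0.3125 0.316 ] z [0.0578 0.061 ] tool z 0.177
floor 1624 [0.5524 0.2776 0.0118] [ 0.0123 -0.0013  0.199 ]
```

The comparison shows the held tile tilted about 2° in the grip. Its bottom at tool y ≈ +3 mm would catch the near wall's top. I'll correct by turning +1.7° and shifting −4 mm, descend part way, then re-measure.

Emit:
send_rows(
  series=[
    [1.7,0,0,-0.002,-0.004,0.0,-1],
    [1.7,0,0,-0.002,-0.004,0.03,-1],
    [1.7,0,0,-0.002,-0.004,0.03,-1],
    [1.7,0,0,-0.002,-0.004,0.03,-1],
  ],
)

```text
time_s: 10.65
ee_pos: [0.5349, 0.1953, 0.159]
eef_rot: [-2.583, 0.004, -0.04]
force: [-0.3, 0.4, -1.1]
grip_width: 0.0075
```

```bash
cat >> h.py <<'E'
def chk(name):
    c=snap('wrist',name); p,M,o=cur(); H=hsv(c); ys,xs=np.mgrid[0:400,0:640]
    print(p.round(4),o['eef_rot'].round(3),o['force'].round(1),o['grip_width'],o['time_s'])
    m=(c['z_map']>0)&(xs>240)&(xs<400)&(ys>90)&(ys<245)
    uv=np.c_[xs[m],ys[m]]; P=depthpts(c,uv); h=H[m]; L=(P-p)@M
    red=((h[:,0]<6)|(h[:,0]>174))&(h[:,1]>140)
    tile=(h[:,1]<60)&(abs(L[:,1])<.012)
    for z0 in np.arange(.02,.11,.02):
        s=tile&(abs(L[:,2]-z0)<.01)
        if s.sum()>5: print(z0.round(2),s.sum(),np.percentile(L[s][:,1],[5,50,95]).round(4))
    R=P[red];Lr=L[red]
    w=(R[:,2]>.056)&(R[:,2]<.068)&(R[:,1]<.277); print('wall',w.sum(),np.percentile(Lr[w][:,1],[3,50,97]).round(4),Lr[w][:,2].mean().round(3))
    f=(R[:,2]<.0115)&(R[:,1]>.265)&(R[:,1]<.29); print('floor',f.sum(),R[f].mean(0).round(4),Lr[f].mean(0).round(4))
    a=cv2.resize(c['pixels'][90:260,240:400],None,fx=3,fy=3,interpolation=cv2.INTER_CUBIC); cv2.imwrite('pics/%sc.png'%name,a[:,:,::-1])
E
python3 -c "
from h import *
chk('w8')"
```

```text
[0.5352 0.1951 0.1594] [-2.583  0.003 -0.041] [ 0.2  0.5 -0.5] 0.007142575471903739 10.7
0.02 51 [-0.0023  0.0006  0.0035]
0.04 35 [-0.0017  0.0014  0.004 ]
0.06 27 [-0.0011  0.0016  0.0043]
0.08 15 [-0.0005  0.0018  0.0042]
wall 669 [0.0078 0.0101 0.0127] 0.111
floor 843 [0.5496 0.2717 0.0078] [0.0118 0.015  0.1694]
```

View pics/w8c.png

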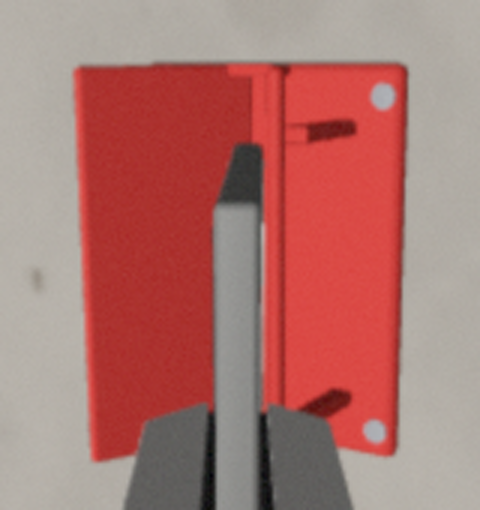

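The tile bottom now sits about 2 mm inside the near wall (crop: tile edge at 262, wall at 268–283). Going down parallel to the wall.

Emit:
send_rows(
  series=[
    [0,0,0,0,0.001,0.03,-1],
    [0,0,0,0,0.002,0.055,-1],
    [0,0,0,0,0.0025,0.068,-1],
    [0,0,0,0,0.0025,0.07,-1],
    [0,0,0,0,0.0025,0.07,-1],
  ],
)

```text
time_s: 11.2
ee_pos: [0.5363, 0.2301, 0.0983]
eef_rot: [-2.583, 0.004, -0.041]
force: [0.2, 0.9, -1.5]
grip_width: 0.0074
```

```bash
python3 -c "
from h import *
chk('w9'); pr(pose('R',-30,.096)); t=snap('top','t9')
cv2.imwrite('pics/t9c.png',cv2.resize(t['pixels'][185:250,190:270],None,fx=7,fy=7,interpolation=cv2.INTER_CUBIC)[:,:,::-1])"
```

```text
[0.5365 0.2299 0.0986] [-2.583  0.003 -0.041] [ 0.6 -0.5 -1.1] 0.007698093139989303 11.25
0.02 51 [-0.0023  0.0006  0.0035]
0.04 35 [-0.0018  0.0014  0.0039]
0.06 27 [-0.0012  0.0016  0.0043]
0.08 14 [-0.      0.0021  0.0042]
0.1 62 [-0.0021  0.0107  0.0116]
wall 731 [0.0052 0.0074 0.0095] 0.041
floor 944 [0.5615 0.271  0.0078] [0.0236 0.0125 0.0993]
[-2.0, 0.1, -0.2, -0.0002, 0.004, 0.0028]
```

View pics/w9c.png

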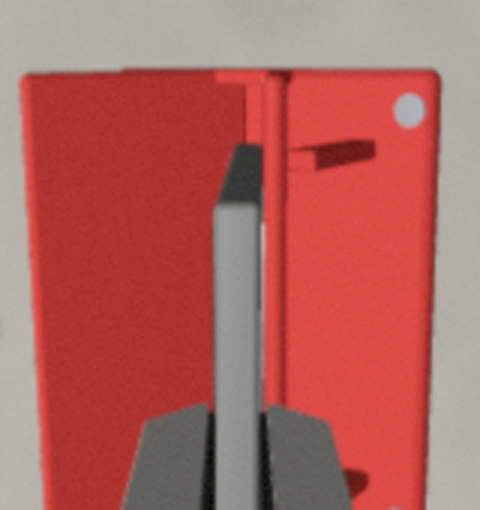

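View pics/t9c.png

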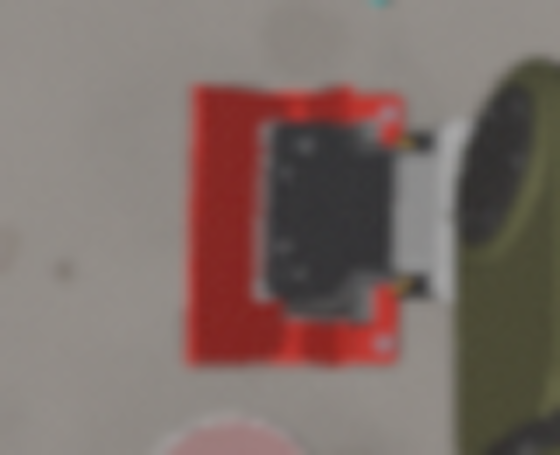

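The tile is inside the V along the wall, with no contact force. Lowering a touch, releasing and retreating along the tile.

Emit:
send_rows(
  series=[
    [0,0,0,0,0.001,0.003,-1],
    [0,0,0,0,0.001,0.003,0],
    [0,0,0,0,0.001,0.003,0],
    [0,0,0,0,0.001,0.003,0],
    [0,0,0,0,0.001,0.003,0],
    [0,0,0,0,0.001,0.003,0],
    [0,0,0,0,0.001,-0.045,0],
    [0,0,0,0,0.001,-0.09,0],
  ],
)

```text
time_s: 12.1
ee_pos: [0.5335, 0.1813, 0.1736]
eef_rot: [-2.583, 0.007, -0.04]
force: [0.4, -0.1, 0.4]
grip_width: 0.047
```

```bash
python3 -c "
from h import *
chk('w10'); p,M=pose('B',-30,.17); print(p); pr((p+[0,0,.1],M),(p,M))"
```

```text
[0.5361 0.1786 0.1805] [-2.583 -0.003 -0.042] [ 1.5 -2.   5.9] 0.046643815282479316 12.15
0.08 531 [-0.003   0.0002  0.0033]
0.1 642 [-0.0036  0.0003  0.0042]
wall 593 [0.0047 0.0075 0.0094] 0.138
floor 717 [0.5464 0.2704 0.0078] [0.0059 0.0134 0.1953]
[ 0.46882971 -0.04617279  0.15822432]
[-2.0, -5.5, -8.8, -0.0576, 0.1516, -0.1866]
[-2.0, -5.5, -8.8, -0.0578, 0.2046, -0.1018]
```

View pics/w10.png

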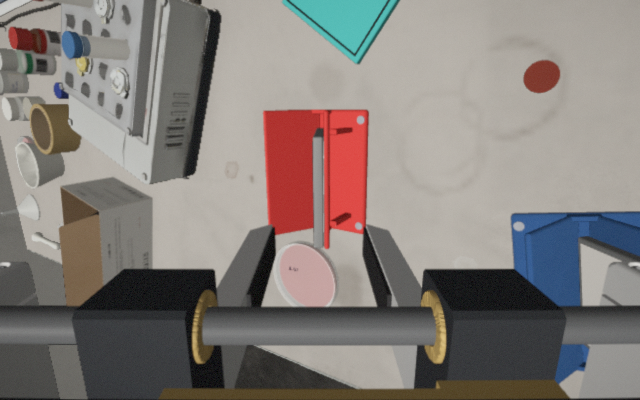

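The wrist view shows the tile resting on the red stand's wall (313–325, 130–248). The dish is untouched. Moving high over to B.

Emit:
send_rows(
  series=[
    [0,0,0,0,0,-0.04,0],
    [-2,-5.5,-8.8,-0.02,0.04,-0.09,0],
    [-2,-5.5,-8.8,-0.058,0.1,-0.16,0],
    [-2,-5.5,-8.8,-0.058,0.1516,-0.1866,0],
    [-2,-5.5,-8.8,-0.058,0.1516,-0.1866,0],
    [-2,-5.5,-8.8,-0.058,0.1516,-0.1866,0],
    [-2,-5.5,-8.8,-0.058,0.1516,-0.1866,0],
  ],
)

```text
time_s: 12.85
ee_pos: [0.4672, -0.0452, 0.2514]
eef_rot: [-2.617, 0.007, 0.137]
force: [-0.0, 0.6, -0.7]
grip_width: 0.0468
```

```bash
python3 -c "
from h import *
p,M,o=cur(); print(p.round(4),o['qpos'].round(2),o['time_s'],o['grip_width'],o['force'])
p,M=pose('B',-30,.17); pr((p+[0,0,.1],M),(p,M)); s=snap('side','s10')
cv2.imwrite('pics/s10c.png',cv2.resize(s['pixels'][100:340,200:420],None,fx=2.4,fy=2.4)[:,:,::-1])"
```

```text
[ 0.4672 -0.0452  0.2514] [-0.43  0.22  1.58  0.43  1.64  0.97] 12.85 0.04678961321071727 [-0.01708072  0.5551196  -0.67022182]
[-0.1, 0.3, -0.3, 0.0014, -0.0024, -0.0065]
[-0.1, 0.3, -0.3, 0.0021, 0.0476, 0.0801]
```

View pics/s10c.png

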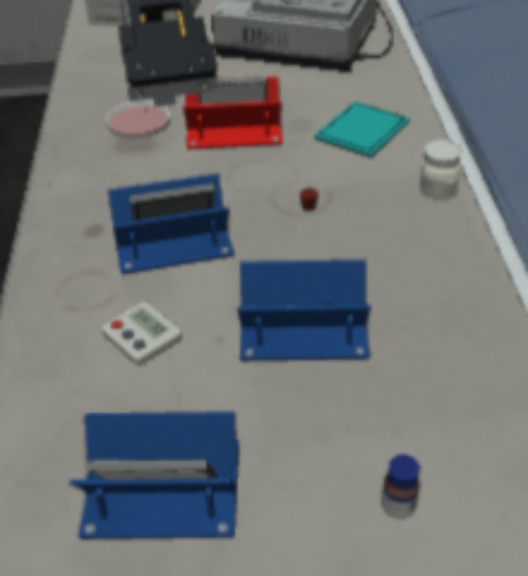

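Emit:
send_rows(
  series=[
    [0,0,0,0.002,0.024,0.04,0],
    [0,0,0,0.002,0.0476,0.08,0],
    [0,0,0,0.002,0.0476,0.08,0],
    [0,0,0,0.002,0.0476,0.08,0],
  ],
)

```text
time_s: 13.3
ee_pos: [0.4691, -0.0432, 0.1592]
eef_rot: [-2.616, 0.008, 0.141]
force: [0.6, 0.0, 0.3]
grip_width: 0.0473
```

Run:
```python
from h import *
p,M,o=cur(); print(p.round(4),o['qpos'].round(2),o['time_s'],o['grip_width'],o['force'])
pr(pose('B',-30,.17),pose('B',-30,.094)); c=snap('wrist','w11')
for x in (-.045,.045):
  for a in (-.004,.004):
    X=pose('B',-30,.110,dx=x,off=a)[0]; print(proj(c,X).round(1))
```

```text
[ 0.4691 -0.0432  0.1592] [-0.42  0.32  1.68  0.44  1.46  0.89] 13.3 0.04730965122750624 [6.27318338e-01 4.43668111e-04 3.45008458e-01]
[-0.1, 0.4, -0.2, -0.0007, 0.003, -0.0006]
[-0.1, 0.4, -0.2, -0.0001, 0.0031, 0.0754]
[[318.5 265.4]]
[[329.1 265.4]]
[[318.2 145.6]]
[[329.8 145.6]]
```

View pics/w11.png

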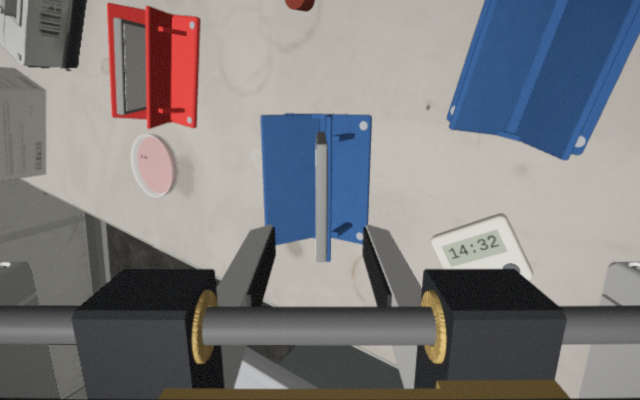

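Tile B's top edge is at (316–330, 133–262), about 1–2 mm right of the grip centre. Descending with y +1.5 mm.

Emit:
send_rows(
  series=[
    [0,0,0,0,0.0015,0.04,0],
    [0,0,0,0,0.0015,0.075,0],
    [0,0,0,0,0.0015,0.075,0],
    [0,0,0,0,0.0015,0.075,-1],
    [0,0,0,0,0.0015,0.075,-1],
    [0,0,0,0,0.0015,0.075,-1],
    [0,0,0,0,0.0015,0.075,-1],
    [0,0,0,0,0.0015,0.075,-1],
  ],
)

```text
time_s: 14.15
ee_pos: [0.4634, -0.0086, 0.093]
eef_rot: [-2.617, 0.007, 0.14]
force: [-0.8, 0.1, -0.7]
grip_width: 0.0104
```

Emit:
send_rows(
  series=[
    [0,0,0,0,0,0,-1],
    [0,0,0,0,0,0,-1],
    [0,0,0,0,0,0,-1],
  ],
)

```text
time_s: 14.45
ee_pos: [0.4634, -0.0082, 0.0931]
eef_rot: [-2.616, 0.007, 0.14]
force: [-1.1, -0.3, 5.6]
grip_width: 0.0074
```

Run:
```python
from h import *
p,M,o=cur(); print(p.round(4),o['qpos'].round(2),o['time_s'],o['grip_width'],o['force'])
pr(pose('B',-30,.094)); print('arc')
for a in (-22.5,-15,-7.5,0): pr(pose('B',a,.095,dz=.006))
```

```text
[ 0.4634 -0.0082  0.0931] [-0.37  0.37  1.78  0.47  1.29  0.86] 14.45 0.007357273613016669 [-1.12351478 -0.2908922   5.63557778]
[-0.1, 0.4, -0.2, 0.0001, 0.0006, 0.0004]
arc
[-7.6, 0.4, -0.2, 0.0001, -0.0148, -0.0049]
[-15.1, 0.4, -0.1, 0.0, -0.027, -0.0025]
[-22.6, 0.4, -0.1, 0.0, -0.0387, 0.0015]
[-30.1, 0.4, -0.1, 0.0, -0.0499, 0.007]
```

Emit:
send_rows(
  series=[
    [0,0,0,0,0,-0.007,-1],
    [-7.6,0,0,0,-0.0145,-0.005,-1],
    [-15.1,0,0,0,-0.027,-0.0025,-1],
    [-22.6,0,0,0,-0.0387,0.0015,-1],
    [-30,0,0,0,-0.05,0.007,-1],
    [-30,0,0,0,-0.05,0.007,-1],
  ],
)

```text
time_s: 15.05
ee_pos: [0.4567, 0.0406, 0.1125]
eef_rot: [3.139, 0.006, 0.144]
force: [0.5, -0.2, -1.0]
grip_width: 0.0078
```

Run:
```python
from h import *
p,M,o=cur(); print(p.round(4),o['qpos'].round(2),o['time_s'],o['grip_width'],o['force'])
pr(pose('B',0,.095,dz=.006)); print('arc')
for a in (7.5,15,22.5,30): pr(pose('B',a,.095,dz=.006))
```

```text
[0.4567 0.0406 0.1125] [ 0.01  0.2   1.86 -0.    1.09  1.44] 15.05 0.007751882134969102 [ 0.50537488 -0.15057891 -0.96187789]
[0.2, 0.3, 0.3, -0.0, 0.0026, 0.0005]
arc
[-7.3, 0.3, 0.3, 0.0, -0.0098, 0.0013]
[-14.8, 0.3, 0.3, 0.0001, -0.022, 0.0037]
[-22.3, 0.3, 0.3, 0.0002, -0.0337, 0.0076]
[-29.8, 0.3, 0.4, 0.0003, -0.0449, 0.0131]
```

Emit:
send_rows(
  series=[
    [-7.3,0,0,0,-0.0095,0.0013,-1],
    [-14.8,0,0,0,-0.0215,0.0037,-1],
    [-22.3,0,0,0,-0.033,0.0076,-1],
    [-29,0,0,0,-0.043,0.0125,-1],
    [-29,0,0,0,-0.043,0.0125,-1],
  ],
)

```text
time_s: 15.55
ee_pos: [0.4498, 0.0819, 0.0976]
eef_rot: [2.634, 0.012, 0.142]
force: [0.3, 0.5, -0.6]
grip_width: 0.0077
```

Run:
```python
from h import *
p,M,o=cur(); print(p.round(4),o['qpos'].round(2),o['time_s'],o['grip_width'],o['force'])
pr(pose('B',30,.095,dz=.006),pose('B',30,.095,dz=.002))
snap('wrist','w12')
```

```text
[0.4498 0.0819 0.0976] [ 0.39  0.32  1.84 -0.53  1.18  2.07] 15.55 0.007667251339531372 [ 0.26286193  0.50696445 -0.6356528 ]
[-0.9, 0.5, 0.5, 0.001, -0.0018, -0.0029]
[-0.9, 0.5, 0.5, 0.0011, -0.0038, 0.0006]
```

View pics/w12.png

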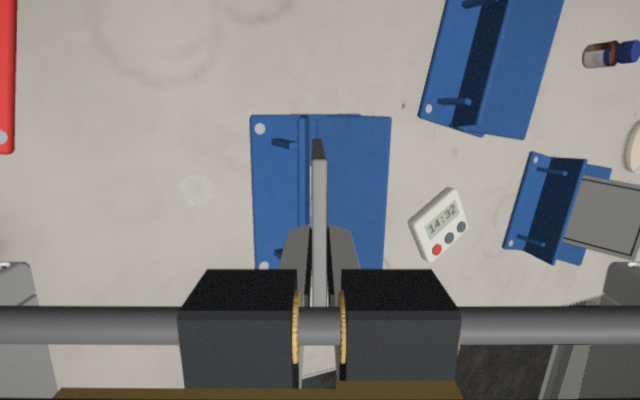

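The tile is in the trough against the opposite wall side. Lowering, releasing and retracting.

Emit:
send_rows(
  series=[
    [-0.9,0,0,0,-0.0025,0.002,-1],
    [-0.9,0,0,0,-0.0025,0.002,0],
    [-0.9,0,0,0,-0.0025,0.002,0],
    [-0.9,0,0,0,-0.0025,0.002,0],
    [-0.9,0,0,0,-0.0025,0.002,0],
    [-0.9,0,0,0,-0.0025,0.002,0],
    [-0.9,0,0,0,-0.0025,-0.045,0],
    [-0.9,0,0,0,-0.0025,-0.09,0],
  ],
)

```text
time_s: 16.4
ee_pos: [0.4443, 0.1261, 0.1774]
eef_rot: [2.621, 0.01, 0.139]
force: [0.6, -0.1, 0.6]
grip_width: 0.047
```

Run:
```python
from h import *
p,M,o=cur(); print(p.round(4),o['qpos'].round(2),o['time_s'],o['grip_width'],o['force'])
snap('wrist','w13')
pr((np.array([.25,-.10,.36]),pose('B',0,.1)[1]))
```

```text
[0.4443 0.1261 0.1774] [ 0.48  0.25  1.72 -0.49  1.39  2.05] 16.4 0.04698626616288653 [ 0.61362481 -0.09164776  0.57023105]
[29.6, 0.0, 0.1, -0.2266, 0.2606, -0.0542]
```

View pics/w13.png

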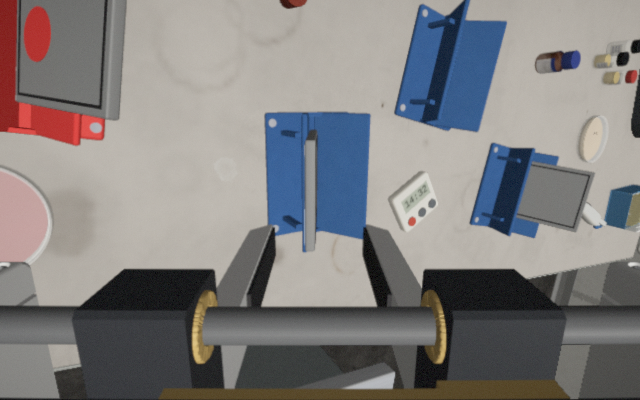

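The wrist view shows B leaning on the far wall at (310,195). The red spot shows on the tile in the red stand at (38,33). Parking the arm clear for the final checks.

Run:
```python
from h import *
pr((np.array([.30,-.17,.34]),pose('B',0,.1)[1]))
```

```text
[29.6, 0.0, 0.1, -0.187, 0.3171, 0.0009]
```

Emit:
send_rows(
  series=[
    [0,0,0,0,0,-0.05,0],
    [0,0,0,0,0,-0.1,0],
    [10,0,0,-0.03,0.05,-0.12,0],
    [18,0,0,-0.06,0.09,-0.11,0],
    [26,0,0,-0.1,0.15,-0.09,0],
    [29.6,0,0,-0.13,0.2,-0.06,0],
    [29.6,0,0,-0.16,0.25,-0.03,0],
    [29.6,0,0,-0.18,0.29,0,0],
  ],
)

```text
time_s: 17.25
ee_pos: [0.3296, -0.0652, 0.3247]
eef_rot: [3.138, 0.006, 0.14]
force: [1.2, -0.4, -0.1]
grip_width: 0.047
```

Emit:
send_rows(
  series=[
    [0,0,0,0,0,0,0],
    [0,0,0,0,0,0,0],
    [0,0,0,0,0,0,0],
  ],
)

```text
time_s: 17.55
ee_pos: [0.3311, -0.0626, 0.3242]
eef_rot: [3.138, 0.008, 0.141]
force: [0.2, 0.2, -0.7]
grip_width: 0.047
```

Run:
```python
from h import *
t=snap('top','t20');s=snap('side','s20')
cv2.imwrite('pics/t20c.png',cv2.resize(t['pixels'][130:290,190:450],None,fx=3,fy=3,interpolation=cv2.INTER_CUBIC)[:,:,::-1])
cv2.imwrite('pics/s20c.png',cv2.resize(s['pixels'][120:340,200:420],None,fx=2.7,fy=2.7,interpolation=cv2.INTER_CUBIC)[:,:,::-1])
p,M,o=cur(); print(p,o['time_s'],abs(o['joint_vel']).max())
```

```text
[ 0.33117745 -0.06222959  0.3241843 ] 17.65 0.005206925425191761
```

View pics/t20c.png

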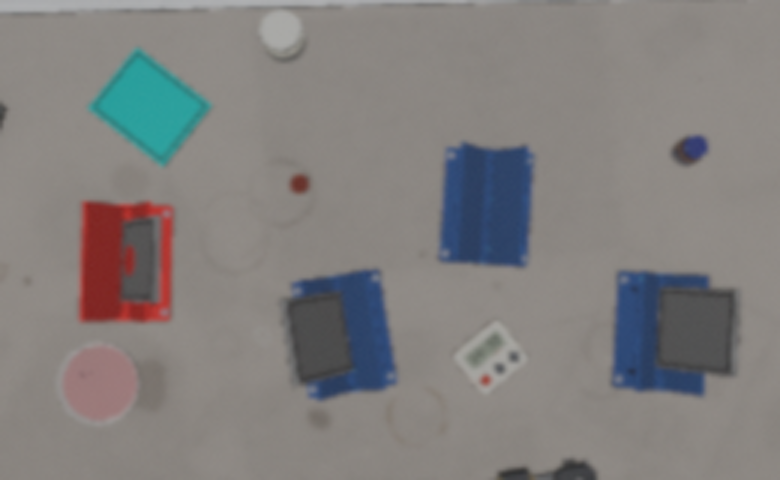

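View pics/s20c.png

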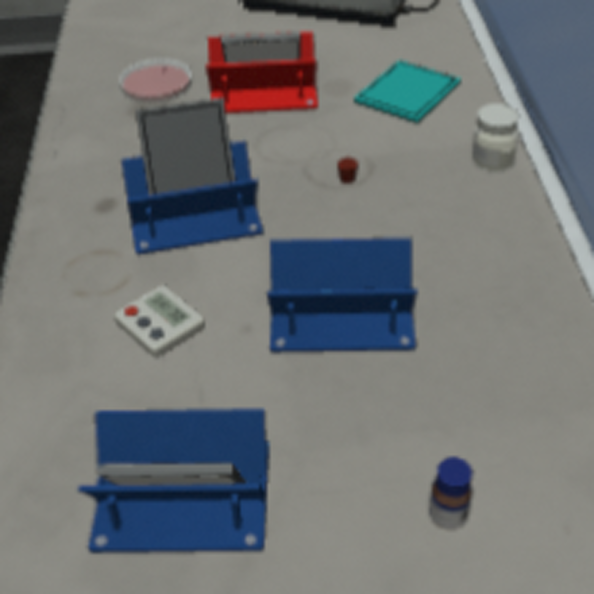

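Run:
```python
from h import *
ys,xs=np.mgrid[0:400,0:640]; Ps=[];Hs=[]
for nm in ('t20','s20'):
    c=load(nm); z=(c['z_map']>0); H=hsv(c)
    Ps.append(depthpts(c,np.c_[xs[z],ys[z]]));Hs.append(H[z])
P=np.vstack(Ps);H=np.vstack(Hs)
for k,s in (('B',1),('C',-1),('R',-1)):
    p,yaw=ST[k]; Q=(P-[p[0],p[1],0])@Ro.from_euler('z',yaw,degrees=True).as_matrix(); 
    m=(abs(Q[:,0])<.06)&(Q[:,1]*s>0.0)&(Q[:,1]*s<.075)&(Q[:,2]>.02)&(Q[:,2]<.12)&(H[:,1]<50)&(H[:,2]<130)
    T=Q[m]; rng=np.random.default_rng(0);best=None
    for _ in range(400):
        t=T[rng.choice(len(T),3,False)]; n=np.cross(t[1]-t[0],t[2]-t[0]); n/=np.linalg.norm(n)+1e-12; i=abs((T-t[0])@n)<.003
        if best is None or i.sum()>best.sum(): best=i
    I=T[best];n=np.linalg.svd(I-I.mean(0))[2][2];n*=np.sign(n[2])
    up=np.cross(n,[1,0,0])*1.; up*=np.sign(up[2]); w=I@up; xm=np.percentile(I[:,0],[1,99]).mean()
    top=I.mean(0)+up*(np.percentile(w,99)-w.mean()); org=top-up*.11-n*.004
    print(k,len(I),'n',n.round(3),'back-up deg',np.degrees(np.arccos(n[2])).round(1),'x',xm.round(4),'width',np.ptp(np.percentile(I[:,0],[1,99])).round(3),'origin y,z',org[1:].round(4))
for nm in (('top0','t20'),):
    a=load('top0')['pixels'].astype(int);b=load('t20')['pixels'].astype(int)
    d=abs(a-b).sum(2)>60
    for n_,(u,v) in dict(reagent=(420,180),jar=(284,141),timer=(354,249),dish=(222,258),stopper=(290,191),turq=(240,165)).items(): print(n_,d[v-14:v+14,u-14:u+14].sum())
```

```text
B 1411 n [-0.007 -0.863  0.505] back-up deg 59.7 x 0.0001 width 0.087 origin y,z [0.0016 0.0115]
C 741 n [0.012 0.85  0.526] back-up deg 58.3 x 0.0024 width 0.088 origin y,z [0.0018 0.0123]
R 444 n [-0.006  0.841  0.542] back-up deg 57.2 x 0.0031 width 0.083 origin y,z [0.0031 0.0128]
reagent 0
jar 0
timer 0
dish 0
stopper 0
turq 0
```

The tiles measure within 3 mm of their stand centres, at about 30° lean with backs up. No bystander changed between the first and last top pictures. Handing in.

```bash
python3 -c "
from station import ctrl
print(ctrl.hand_in())"
```

```text
the job is handed in; nothing more can be done
None
```

I tipped each tile about its bottom edge onto the opposite wall of its stand. The tile at top-view pixel (346,195) had the red spot, so I carried it to the red stand and left it there with the spot showing. The two plain tiles are back-up in their own blue stands. The job was handed in at about 17.7 s of the 72 s allowed; hand-in reports no verdict.

- **Tiles, last check:** depth from the top and side views put all three within about 3 mm of their stand centres. Bottom edges stand 11–13 mm up, and the backs face 57–60° from vertical (limit 69°).
- **Bystanders, last check:** none showed any change between the first and last top pictures, nor did the turquoise tile. The arm was parked clear, touching nothing.
- **One disagreement:** just before placing, the spotted tile was about 2° crooked in the grip and about 7 mm from catching the red stand's wall. I corrected it with a second wrist-camera measurement before lowering.
- **Less certain:** the plain tile in the turned stand (stand_2) never had the very bottom of its back in close-up. No spot was visible there, and the only spot found was on the other tile.

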